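# Fetch the sample vial from behind the reagent bottles

## Task

The amber sample vial stands behind the two white bottles on the steel tray, so first stand both bottles aside on the cork mat, leaving the vial where it is; then stand the vial on the middle of the round metal stand. With the vial there, put each bottle back upright on the tray exactly where it stood at the start. Do not tip anything over, and do not shift the wash bottle or the petri dish.

Things in the scene. Friction and masses are not known exactly. Their poses are not given: they have to be found in the camera images.
- tray: fixed shallow stainless steel tray, 140 (its x) x 200 (its y) mm, floor top 4 mm and rim top 10 mm above the worktop, rim 4 mm thick; origin at the centre of its underside. At the start the bottles stand at about x = -30, y = +45 and -45 mm in its frame (which is which varies), the vial at x = 22 to 27 mm, y within 40 mm of 0.
- mat: fixed flat brown cork mat, 140 (its x) x 220 (its y) mm, top 4 mm above the worktop; origin at the centre of its underside. The side area: room for both bottles next to each other along its y.
- stand: fixed round aluminium stand, 72 mm across, with a black disc 36 mm across in the middle of its top; top (the disc) 8.4 mm above the worktop; origin at the centre of its underside.
- tall_bottle: the taller white plastic bottle, 67 mm diameter, 205 mm high; its ribbed screw cap is 51 mm across and reaches from 174 to 205 mm, about 0.5 kg, loose; origin at the centre of its underside, z up its axis. It can be lifted by the cap.
- short_bottle: the shorter white plastic bottle, 55 mm diameter, 150 mm high; its ribbed screw cap is 42 mm across and reaches from 124 to 150 mm, about 0.16 kg, loose; origin at the centre of its underside, z up its axis. It can be lifted by the cap.
- vial: small amber glass vial with black screw cap, 23 mm diameter, 56 mm high (round glass body to 44 mm, the 20 mm wide cap above), 22 g, loose; origin at the centre of its underside, z up its axis. The bottles are too close and tall for a gripper to get at it from above before they are moved.
- wash_bottle: bystander at the left: squeeze wash bottle with red cap and bent spout, 65 x 100 mm, 183 mm high, loose; origin at its underside. Not to be moved.
- petri_dish: bystander at the right: clear round dish, 62 mm across, 14 mm high, loose; origin at the centre of its underside. Not to be moved.
Things that resemble listed ones, but are neither listed nor needed, are in the scene too. Leave any yellow look-alike of the tall_bottle alone.

How it is judged:
By the outcome, as a careful person would: the job done as asked, in the order asked, and still so for the second after the job is handed in, with the robot touching nothing.
It also fails if it takes over 128 s, if anything falls off the work surface, if the arm or the gripper's body presses on something with over 40 N, if the wrist force passes 120 N, or if a joint passes its speed limit or range.

## Robot

A 6-joint arm with a two-finger parallel gripper is mounted at the origin on a cart in front of the work surface, level with it; the furniture and walls round the work are solid. World frame = base frame: x ahead of the robot, y to its left, z up, the work surface at z = 0. Lengths are in m, angles in rad, forces in N, time in s.
With the tool pointing down it reaches from about 0.35 to 0.775 m from the base axis. Payload 5.5 kg.
Tool frame: the origin (TCP) lies where the fingers leave the gripper's body, on its centre line; the fingertips stand env.tip_reach ahead of it and the grasp point (between the pads) lies 54 mm ahead of it (env.tip_reach is the distance from the TCP to the fingertips, in m); z points along the fingers, y is the line along which they close (so a half turn about z gives the same grasp; the last joint's range is limited). The gripper opens to 85 mm and grips with 20 to 120 N. Pads are 22 mm wide; open, the fingers measure 114 mm over their backs; the gripper's body (76 mm by 85 mm) begins 54 mm behind the grasp point. The pads swing forward as they close: fully open they stand 13 mm farther back than shut.
Start: joints at [-1.364, 0.313, 0.046, 1.304, 0, 1.431], TCP at [0.195, -0.541, 0.304] pointing down, gripper open.
Joint ranges: [-2.76, 2.76], [-0.86, 1.69], [-1.03, 1.26], [-2.2, 2.34], [-1.47, 1.5], [-3.14, 3.14]. Speed limits (rad/s): [2.57, 2.57, 3.14, 3.14, 3.14, 3.14].

## Interface

Orientations are given as a unit quaternion [w, x, y, z].
In Python, from workcell import status, optics, hand_in, env gives the robot as it stands.
- The arm moves only by the shell command python3 -m handwheel 'ROWS' [FORCE]. ROWS is a JSON object whose one key "deltas" holds a list of rows, each a list of 5 numbers: the opening, from -1 (shut) to 1 (fully open), then the shift along the tool's x, y, z in units of 40 mm (1.0 is 40 mm), then the turn about the tool's z in units of 10 degrees (1.0 is 10 degrees). In form: {"deltas": [[jaw, x, y, z, roll], ...]}. A call has 1 to 20 rows; each row shifts and turns the commanded pose from where the row before left it, along the tool's axes as they then stand; what a row does not reach is not made up. A row lasts 1/8 s, in which the tool goes at most 62.5 mm and 10.7 degrees, less where a joint would pass 70% of its speed; a pose out of reach is approached as far as the arm can. A call is refused whole if a number of a shift passes 1 or a number of a turn 1, either way. A call with a gripper value outside its range is refused whole. The fingers move at their own pace and stop on an object; FORCE is the grip in N (left out, the last holds). Time passes only in rows, so rows that do not move let the fingers close. It gives the time, the measured TCP pose, the force, the opening and the grip force at its end, in the units of the state.
- status.get_state(): the state, without advancing time (a new reading comes with each control period).
- optics.read_camera(name): name is "scene" or "top" or "wrist"; returns a dict with "frame" (384x512x3 uint8, red, green, blue), "depth" (384x512 float32, m along the optical axis (not along the pixel's ray), 0 where there is no reading), "vfov" (degrees; the focal length in pixels is half the picture's height over the tangent of half this angle, whatever the lens; pixels are square), "cx", "cy" (the principal point, pixels), "k1" (the pictures are not rectified: a ray, as slopes to the right and down, at radius r is drawn at 1 + k1 r^2 times it, then the intrinsics apply), "origin" and "attitude" of the camera in the world. Camera axes: x right, y down, z forward; pixel columns grow to the right and rows downward; lengths in m; the calibration is good to about 2 mm. A picture is of the moment at which its call begins.
- hand_in(): hands the job in; it is judged then, once.
The state is a dict: "clock": time; "joint_pos": joint angles; "qvel": joint speeds; "tau": joint torques, N m; "tcp_pos": TCP position; "orientation": TCP orientation; "wrist_force": force on the tool from outside, world axes, zero at the start; "ft_torque": the same for the moment, N m; "finger_gap": finger opening in m; "grip_force": force on a finger pad.
Only numpy, scipy, OpenCV 4.12 (cv2) and the standard library are available. Lean on these libraries where they do the work, as an engineer would, in place of code of your own. Each camera call takes 0.05 s, during which the arm holds its last target. There are 200 camera calls.

## Working session

There is one attempt and no reset: what is moved stays moved. The work goes in short steps, Python scripts to look and compute and a shell command to move; the robot and the scene stay as the last step left them, time stands still between calls to the robot, and variables do not carry over. Pictures are saved under pics/ and viewed, at most 14 in all, crops included, and the job is handed in when it is done.

```bash
mkdir -p pics; ls
cat > h.py <<'E'
import numpy as np, cv2
from scipy.spatial.transform import Rotation as R
from workcell import status, optics, hand_in, env
def cam(n):
    c=optics.read_camera(n); c['f']=192/np.tan(np.radians(c['vfov'])/2)
    a=np.array(c['attitude'],float); c['R']=R.from_quat(a[[1,2,3,0]]).as_matrix() if a.size==4 else a.reshape(3,3)
    c['o']=np.array(c['origin']); return c
def rays(c,uv):
    uv=np.atleast_2d(np.array(uv,float)); d=(uv-[c['cx'],c['cy']])/c['f']; s=d.copy()
    for _ in range(20): s=d/(1+c['k1']*(s**2).sum(1,keepdims=True))
    return np.c_[s,np.ones(len(s))]
def plane(c,uv,z):
    w=rays(c,uv)@c['R'].T; return c['o']+w*((z-c['o'][2])/w[:,2:])
def pts(c):
    v,u=np.mgrid[0:384,0:512]; r=rays(c,np.c_[u.ravel(),v.ravel()])*c['depth'].reshape(-1,1)
    p=(c['o']+r@c['R'].T); p[c['depth'].ravel()<=0]=np.nan
    return p.reshape(384,512,3)
def save(c,name): cv2.imwrite('pics/'+name,c['frame'][:,:,::-1])
E
python3 - <<'E'
from h import *
import pickle
print(env.tip_reach, status.get_state())
for n in('scene','top','wrist'):
    c=cam(n); save(c,n+'0.png'); print(n,c['vfov'],c['cx'],c['cy'],c['k1'],c['o'],c['attitude'])
    pickle.dump(c,open(n+'0.pkl','wb'))
E
```

```text
pics
0.0726 {'clock': 0.0, 'joint_pos': array([-1.36358903e+00,  3.14002341e-01,  4.49828422e-02,  1.30360840e+00,
       -2.67134960e-06,  1.43118694e+00]), 'qvel': array([ 2.59915836e-04,  9.38149559e-04, -2.92051370e-04,  1.99275223e-05,
       -5.29939098e-04, -2.05242060e-03]), 'tau': array([ 1.97341337e-04, -4.80634832e+01,  2.98527503e+01,  1.95395784e-02,
       -4.30750595e-05,  8.36391564e-06]), 'tcp_pos': array([ 0.19535191, -0.54039281,  0.30300923]), 'orientation': array([-9.15219622e-04,  9.85001998e-01,  1.72540502e-01, -3.22816882e-05]), 'wrist_force': array([ 0.30936373, -0.52276602, -0.02974603]), 'ft_torque': array([ 0.00644416, -0.03421549,  0.00466135]), 'grip_force': 0.0, 'finger_gap': 0.08543322030919383}
scene 56.615049170836755 252.29852942327793 187.8265349762263 -0.07853509221600266 [-0.09144148  0.55987491  0.84670439] [ 0.15773468 -0.35974227  0.84327032 -0.36687934]
top 42.83988023505606 254.8691567534458 191.74054534643574 -0.0934402679376861 [ 0.3023754  -0.04436874  1.75520399] [-0.04255885  0.71396182 -0.6970319   0.05092928]
wrist 67.85773376040913 253.29966331381826 195.39522763001384 -0.07104758742657927 [ 0.26773655 -0.51475378  0.37344357] [ 0.12243582  0.80921436 -0.56804879 -0.086615  ]
```

View pics/scene0.png

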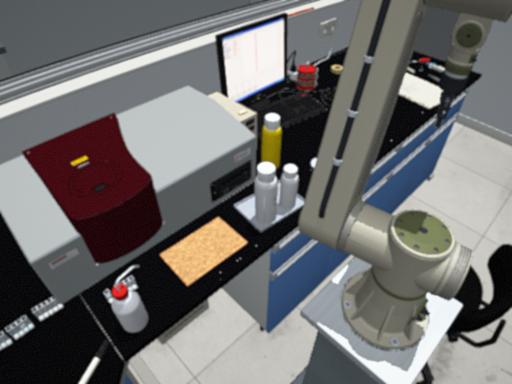

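View pics/top0.png

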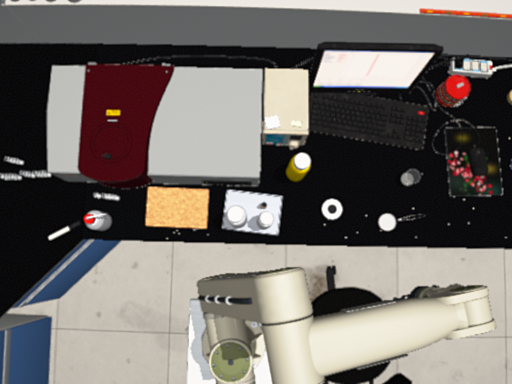

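The scene picture shows tall bottle (265,190), short bottle (290,187) and the yellow look-alike (271,140). In the top picture: tray (252,213), mat (177,207), round ring (332,209), round thing (387,221), and dark vial (264,205). I'll enlarge the tray and round things.

Run:
```python
from h import *
import pickle
c=pickle.load(open('top0.pkl','rb'))
cv2.imwrite('pics/topcrop.png',cv2.resize(c['frame'][140:250,215:435,::-1],None,fx=3.6,fy=3.6,interpolation=cv2.INTER_CUBIC))
P=pts(c)
for u,v in[(332,209),(327,203),(332,201),(387,221),(410,177),(264,205),(235,215),(266,219),(177,207),(303,160),(226,195),(250,196)]: print((u,v),P[v,u].round(4), c['frame'][v,u])
```

```text
(332, 209) [ 0.4785 -0.3401  0.0163] [50 50 50]
(327, 203) [ 0.5008 -0.3234  0.0073] [254 253 252]
(332, 201) [ 0.5086 -0.3418  0.0063] [254 253 252]
(387, 221) [ 0.4403 -0.5414  0.0103] [242 240 238]
(410, 177) [ 0.6042 -0.6306  0.0061] [135 132 130]
(264, 205) [ 0.4829 -0.0949  0.056 ] [30 30 31]
(235, 215) [0.4327 0.0009 0.2069] [252 251 250]
(266, 219) [ 0.4265 -0.0995  0.1537] [252 251 250]
(177, 207) [0.4725 0.2149 0.0127] [245 192 118]
(303, 160) [ 0.6171 -0.2139  0.2009] [252 251 250]
(226, 195) [0.5196 0.0407 0.0172] [207 211 216]
(250, 196) [ 0.5193 -0.0452  0.0074] [238 240 246]
```

View pics/topcrop.png

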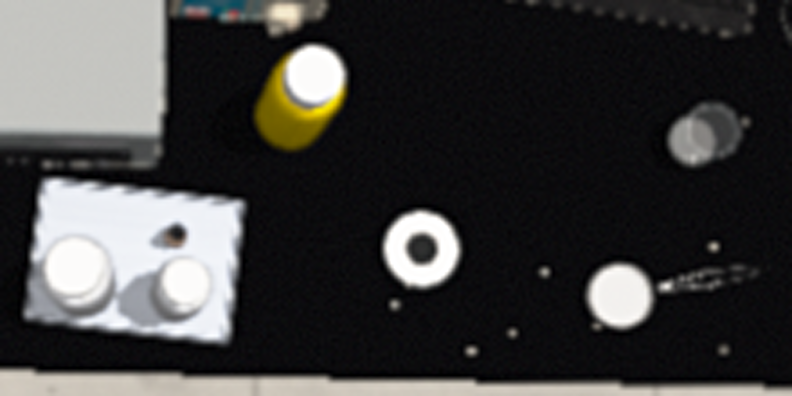

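The ring with a black disc at (332,209) is the stand: about 76 mm across, against 72 given. The plain disc at (387,221), about 65 mm, is the petri dish. The dark cap at (264,205) is the only vial. The white-capped yellow bottle at (303,160) is the look-alike, so I'll leave it alone. Next, precise measurements.

```bash
cat > m.py <<'E'
from h import *
def comp(c,mask,seed,r=None):
    n,l,s,ct=cv2.connectedComponentsWithStats(mask.astype(np.uint8)); k=l[seed[1],seed[0]]
    m=(l==k).astype(np.uint8)
    return m,s[k],ct[k]
E
python3 - <<'E'
from m import *
import pickle
c=pickle.load(open('top0.pkl','rb')); f=c['frame'].astype(int); P=pts(c)
Z=P[:,:,2]
def rect(mask,seed,z):
    m,s,_=comp(c,mask,seed)
    cn=max(cv2.findContours(m,cv2.RETR_EXTERNAL,cv2.CHAIN_APPROX_NONE)[0],key=cv2.contourArea)
    w=plane(c,cn[:,0],z)[:,:2]; r=cv2.minAreaRect((w*1000).astype(np.float32)); return r
g=f.sum(2)
print('mat',rect((f[:,:,0]-f[:,:,2]>40)&(f[:,:,0]>150),(177,207),.004))
roi=np.zeros(g.shape,bool); roi[183:240,215:290]=1
print('tray',rect((g>180)&roi,(235,215),.010))
# stand / petri
for nm,sd,z in(('stand',(327,205),.0084),('petri',(387,221),.014)):
    roi=np.zeros(g.shape,bool); roi[sd[1]-18:sd[1]+22,sd[0]-16:sd[0]+22]=1
    m,s,_=comp(c,(g>380)&roi,sd); cn=max(cv2.findContours(m,cv2.RETR_EXTERNAL,cv2.CHAIN_APPROX_NONE)[0],key=cv2.contourArea)
    w=plane(c,cn[:,0],z)[:,:2]*1000; print(nm,cv2.minEnclosingCircle(w.astype(np.float32)),s)
m,s,ct=comp(c,(g<250)&(np.pad(np.ones((9,9),bool),((205,170),(328,175)))),(332,209)); print('disc',plane(c,ct,.0084),s)
for nm,sd,z in(('tall',(235,215),.209),('short',(266,219),.154),('vial',(264,205),.060)):
    d=1000*abs(Z-z); m,s,ct=comp(c,(d<12),sd); ys,xs=np.nonzero(m)
    w=plane(c,np.c_[xs,ys],z)[:,:2]*1000
    print(nm,s,plane(c,ct,z).round(4),cv2.minEnclosingCircle(w.astype(np.float32)), 'medz',np.median(Z[m>0]).round(4))
roi=P[100:188,60:262]; print('box',np.nanpercentile(Z[150:180,180:255],[5,50,95]), P[175,180:258:15].round(3), P[180,180:258:15].round(3))
print('wash',P[218,97],'yellow',P[160,303])
E
```

```text
mat ((472.5024719238281, 217.39517211914062), (223.17503356933594, 142.51031494140625), 88.78070831298828)
tray ((462.3249206542969, -53.665496826171875), (208.3620147705078, 148.1658172607422), 84.65686798095703)
stand ((480.16668701171875, -340.2947082519531), 37.65396499633789) [322 199  21  21 289]
petri ((437.5029296875, -539.538818359375), 32.18804168701172) [378 213  18  18 244]
disc [[ 0.48025819 -0.34131366  0.0084    ]] [329 205   7   8  43]
tall [227 206  16  16 200] [[0.4372 0.0019 0.209 ]] ((437.3473205566406, 1.7210252285003662), 25.403736114501953) medz 0.2083
short [260 212  12  13 124] [[ 0.4313 -0.0982  0.154 ]] ((430.9356994628906, -98.71161651611328), 20.892263412475586) medz 0.1535
vial [261 202   6   5  25] [[ 0.486 -0.093  0.06 ]] ((484.1993713378906, -92.98538208007812), 10.15792179107666) medz 0.0598
box [0.18945146 0.23218213 0.24367974] [[ 0.555  0.179  0.218]
 [ 0.555  0.131  0.225]
 [ 0.556  0.083  0.229]
 [ 0.557  0.036  0.225]
 [ 0.558 -0.012  0.229]
 [ 0.559 -0.059  0.227]] [[ 0.554  0.193  0.121]
 [ 0.552  0.14   0.138]
 [ 0.552  0.089  0.152]
 [ 0.553  0.039  0.149]
 [ 0.553 -0.011  0.159]
 [ 0.553 -0.06   0.167]]
wash [0.41779331 0.46779984 0.12074838] yellow [ 0.61706136 -0.2139407   0.20090926]
```

Heights and diameters match what was given. The box front at x≈0.553 means the wrist camera should face the robot, so I'll roll about -160°.

```bash
python3 -m handwheel '{"deltas": [[1,0,0,-0.1,-1],[1,0,0,-0.1,-1],[1,0,0,-0.1,-1],[1,0,0,-0.1,-1],[1,0,0,-0.1,-1],[1,0,0,-0.1,-1],[1,0,0,-0.1,-1],[1,0,0,-0.1,-1],[1,0,0,0,-1],[1,0,0,0,-1],[1,0,0,0,-1],[1,0,0,0,-1],[1,0,0,0,-1],[1,0,0,0,-1],[1,0,0,0,-1],[1,0,0,0,-1],[1,0,0,0,0]]}'
python3 -m handwheel '{"deltas": [[1,-0.35,0.8,0,0],[1,-0.35,0.8,0,0],[1,-0.35,0.8,0,0],[1,-0.35,0.8,0,0],[1,-0.35,0.8,0,0],[1,-0.35,0.8,0,0],[1,-0.35,0.8,0,0],[1,-0.35,0.8,0,0],[1,-0.35,0.8,0,0],[1,-0.35,0.8,0,0],[1,-0.35,0.8,0,0],[1,-0.35,0.8,0,0],[1,-0.35,0.8,0,0],[1,-0.35,0.8,0,0],[1,-0.35,0.8,0,0],[1,-0.35,0.8,0,0],[1,-0.35,0.8,0,0],[1,0,0,0,0],[1,0,0,0,0]]}'
python3 - <<'E'
from m import *
c=cam('wrist'); save(c,'w1.png'); P=pts(c); Z=P[:,:,2]
print(status.get_state()['tcp_pos'],c['o'])
for z in(.209,.154):
    n,l,s,ct=cv2.connectedComponentsWithStats((abs(Z-z)<.008).astype(np.uint8))
    for k in range(1,n):
        if s[k,4]>300:
            ys,xs=np.nonzero(l==k); w=plane(c,np.c_[xs,ys],z)[:,:2]*1000
            print(z,s[k],plane(c,ct[k],z).round(4),cv2.minEnclosingCircle(w.astype(np.float32)))
E
```

```text
clock: 2.28
tcp_pos: [0.1954, -0.5407, 0.3356]
orientation: [-0.0, 0.002, 1.0, 0.0]
wrist_force: [0.0, 0.7, -0.1]
finger_gap: 0.0854
grip_force: 0.0
clock: 4.65
tcp_pos: [0.4344, 0.0026, 0.3357]
orientation: [-0.0, 0.002, 1.0, -0.0]
wrist_force: [1.1, 0.5, 0.4]
finger_gap: 0.0853
grip_force: 0.0
[0.43436598 0.00220983 0.3357768 ] [0.35998456 0.00292934 0.40611355]
0.209 [ 217  185   68   65 3421] [[4.378e-01 4.000e-04 2.090e-01]] ((438.511962890625, 0.07988520711660385), 25.832454681396484)
0.154 [214 161  73  47 473] [[4.169e-01 1.000e-04 1.540e-01]] ((438.6137390136719, -0.7441715002059937), 33.63064956665039)
0.154 [ 123  167   45   44 1539] [[ 0.4308 -0.098   0.154 ]] ((431.5873718261719, -97.39178466796875), 21.91423225402832)
0.154 [409 283 103  20 793] [[0.5533 0.2366 0.154 ]] ((554.034423828125, 232.0264892578125), 63.62338638305664)
0.154 [ 182  293  164   14 1836] [[0.5532 0.014  0.154 ]] ((560.0941772460938, 12.871940612792969), 87.13126373291016)
```

View pics/w1.png

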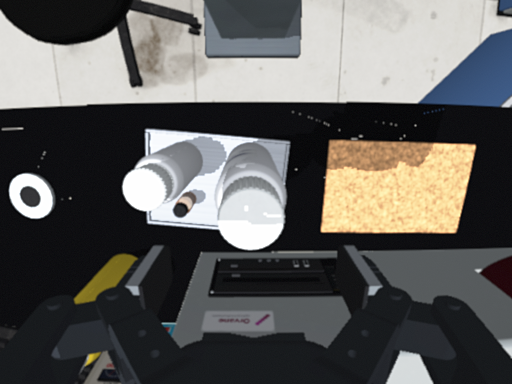

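The wrist view agrees: tall cap (250,217), short cap (145,190), vial (185,204), stand (32,196). The two cameras match within about 2 mm. Tall is at (0.438, 0.001) and short at (0.431, -0.098).

```bash
python3 -m handwheel '{"deltas": [[1,-0.09,-0.03,0.3,0],[1,0,0,0.4,0],[1,0,0,0.4,0],[1,0,0,0.4,0],[1,0,0,0.4,0],[1,0,0,0.3,0],[1,0,0,0,0],[1,0,0,0,0]]}'
python3 -m handwheel '{"deltas": [[-0.2,0,0,0,0],[-0.2,0,0,0,0],[-0.2,0,0,0,0],[-1,0,0,0,0],[-1,0,0,0,0],[-1,0,0,0,0],[-1,0,0,0,0],[-1,0,0,0,0]]}' 60
```

```text
clock: 5.7
tcp_pos: [0.4385, 0.0012, 0.2482]
orientation: [0.0, 0.001, 1.0, -0.0]
wrist_force: [0.1, 0.2, 0.2]
finger_gap: 0.0853
grip_force: 0.0
clock: 6.7
tcp_pos: [0.4389, 0.0012, 0.2488]
orientation: [0.001, 0.001, 1.0, -0.0]
wrist_force: [0.4, -0.6, 6.1]
finger_gap: 0.0489
grip_force: 62.5
```

```bash
python3 -m handwheel '{"deltas": [[-1,0,0,-0.1,0],[-1,0,0,-0.2,0],[-1,0,0,-0.3,0],[-1,0,0,-0.3,0],[-1,0,0,-0.3,0],[-1,0,0,-0.2,0],[-1,0,0,-0.1,0],[-1,0,0,0,0]]}' 60
python3 -m handwheel '{"deltas": [[-1,-0.02,0.1,0,0],[-1,-0.04,0.3,0,0],[-1,-0.06,0.5,0,0],[-1,-0.08,0.6,0,0],[-1,-0.08,0.6,0,0],[-1,-0.08,0.6,0,0],[-1,-0.08,0.6,0,0],[-1,-0.08,0.6,0,0],[-1,-0.08,0.6,0,0],[-1,-0.08,0.6,0,0],[-1,-0.08,0.6,0,0],[-1,-0.06,0.5,0,0],[-1,-0.04,0.4,0,0],[-1,-0.04,0.3,0,0],[-1,-0.03,0.1,0,0],[-1,0,0.03,0,0],[-1,0,0,0,0],[-1,0,0,0,0]]}'
```

```text
clock: 7.7
tcp_pos: [0.4383, 0.0014, 0.308]
orientation: [0.0, 0.001, 1.0, -0.0]
wrist_force: [-0.7, -0.5, -5.4]
finger_gap: 0.049
grip_force: 62.7
clock: 9.95
tcp_pos: [0.4761, 0.2821, 0.3079]
orientation: [0.0, 0.001, 1.0, -0.0]
wrist_force: [0.1, 0.0, -4.5]
finger_gap: 0.0489
grip_force: 63.1
```

```bash
python3 -m handwheel '{"deltas": [[-1,0,0,0.1,0],[-1,0,0,0.3,0],[-1,0,0,0.3,0],[-1,0,0,0.3,0],[-1,0,0,0.2,0],[-1,0,0,0.1,0],[-1,0,0,0.1,0],[-1,0,0,0.04,0],[-1,0,0,0.02,0],[-1,0,0,0,0],[-1,0,0,0,0]]}'
```

```text
clock: 11.32
tcp_pos: [0.4762, 0.2826, 0.2496]
orientation: [0.0, 0.001, 1.0, 0.0]
wrist_force: [-0.4, 0.5, -4.6]
finger_gap: 0.0489
grip_force: 63.0
```

```bash
python3 -m handwheel '{"deltas": [[-1,0,0,0.02,0],[-1,0,0,0.02,0],[-1,0,0,0,0]]}'; python3 -m handwheel '{"deltas": [[-1,0,0,0.02,0],[-1,0,0,0,0]]}'
```

```text
clock: 11.7
tcp_pos: [0.4766, 0.2826, 0.2488]
orientation: [0.001, 0.001, 1.0, 0.0]
wrist_force: [0.2, -0.5, 3.0]
finger_gap: 0.0493
grip_force: 63.8
clock: 11.95
tcp_pos: [0.4768, 0.2826, 0.2488]
orientation: [0.001, 0.001, 1.0, 0.0]
wrist_force: [-0.8, -2.1, 8.4]
finger_gap: 0.0489
grip_force: 64.4
```

```bash
python3 -m handwheel '{"deltas": [[0.3,0,0,-0.03,0],[0.6,0,0,0,0],[1,0,0,0,0],[1,0,0,0,0],[1,0,0,-0.2,0],[1,0,0,-0.5,0],[1,0,0,-0.7,0],[1,0,0,-0.7,0],[1,0,0,0,0]]}'
python3 -m handwheel '{"deltas": [[1,0.06,-0.5,0,0],[1,0.08,-0.7,0,0],[1,0.08,-0.7,0,0],[1,0.08,-0.7,0,0],[1,0.08,-0.7,0,0],[1,0.08,-0.7,0,0],[1,0.08,-0.7,0,0],[1,0.08,-0.7,0,0],[1,0.08,-0.7,0,0],[1,0.08,-0.7,0,0],[1,0.08,-0.7,0,0],[1,0.08,-0.7,0,0],[1,0.08,-0.7,0,0],[1,0.08,-0.6,0,0],[1,0.06,0,0,0],[1,0,0,0,0],[1,0,0,0,0]]}'
python3 - <<'E'
from m import *
c=cam('wrist'); save(c,'w2.png'); P=pts(c); Z=P[:,:,2]
print(status.get_state()['tcp_pos'],c['o'])
for z in(.209,.154,.06):
    n,l,s,ct=cv2.connectedComponentsWithStats((abs(Z-z)<.006).astype(np.uint8))
    for k in range(1,n):
        if s[k,4]>100:
            ys,xs=np.nonzero(l==k); w=plane(c,np.c_[xs,ys],z)[:,:2]*1000
            print(z,s[k],plane(c,ct[k],z).round(4),cv2.minEnclosingCircle(w.astype(np.float32)))
E
```

```text
clock: 13.08
tcp_pos: [0.4771, 0.283, 0.3351]
orientation: [0.002, 0.001, 1.0, 0.001]
wrist_force: [-0.5, 0.5, -0.4]
finger_gap: 0.0852
grip_force: 0.0
clock: 15.2
tcp_pos: [0.4286, -0.0967, 0.3321]
orientation: [-0.0, 0.001, 1.0, 0.0]
wrist_force: [0.5, 0.8, -0.7]
finger_gap: 0.0852
grip_force: 0.0
[ 0.42871312 -0.09666285  0.33214692] [ 0.35411884 -0.096525    0.40242953]
0.209 [494 333  18  12 154] [[0.5541 0.1373 0.209 ]] ((554.529541015625, 136.243408203125), 13.383508682250977)
0.154 [ 228  174   45   44 1540] [[ 0.4311 -0.0998  0.154 ]] ((431.5711364746094, -99.54361724853516), 20.89459800720215)
0.154 [460 296  52  11 336] [[0.5543 0.164  0.154 ]] ((553.6904907226562, 161.55076599121094), 33.53025817871094)
0.154 [276 302  72  12 527] [[ 0.5544 -0.0351  0.154 ]] ((558.9038696289062, -35.064964294433594), 37.9896354675293)
0.154 [166 328  19  20 126] [[ 0.5959 -0.1827  0.154 ]] ((596.0179443359375, -185.3313446044922), 15.139898300170898)
0.06 [501 191  11  37 219] [[0.48   0.2481 0.06  ]] ((480.7005615234375, 255.59469604492188), 27.309316635131836)
0.06 [371 255 141   8 574] [[0.5539 0.1685 0.06  ]] ((553.9866943359375, 171.5985870361328), 107.1024169921875)
0.06 [271 259  66   8 260] [[ 0.5539 -0.03    0.06  ]] ((556.09814453125, -28.569862365722656), 44.55818557739258)
0.06 [172 277  28  26 170] [[ 0.592  -0.1906  0.06  ]] ((599.9892578125, -192.27317810058594), 26.80044937133789)
```

View pics/w2.png

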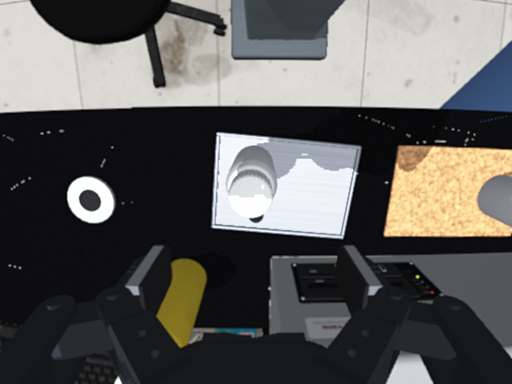

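Tall stands upright on the mat at (500,200). Short cap is at (251,195), with the vial just behind it at (256,217).

```bash
python3 -m handwheel '{"deltas": [[1,-0.06,-0.05,0.2,0],[1,0,0,0.5,0],[1,0,0,0.6,0],[1,0,0,0.6,0],[1,0,0,0.6,0],[1,0,0,0.5,0],[1,0,0,0.3,0],[1,0,0,0,0],[1,0,0,0,0]]}'
python3 -m handwheel '{"deltas": [[0,0,0,0,0],[0,0,0,0,0],[-0.1,0,0,0,0],[-1,0,0,0,0],[-1,0,0,0,0],[-1,0,0,0,0],[-1,0,0,0,0],[-1,0,0,0,0]]}' 40
```

```text
clock: 16.38
tcp_pos: [0.4317, -0.0994, 0.2009]
orientation: [0.0, 0.001, 1.0, -0.0]
wrist_force: [-0.8, 0.2, -0.9]
finger_gap: 0.0851
grip_force: 0.0
clock: 17.38
tcp_pos: [0.4317, -0.0995, 0.201]
orientation: [0.001, 0.001, 1.0, -0.0]
wrist_force: [-0.6, 0.3, 5.1]
finger_gap: 0.0397
grip_force: 40.6
```

```bash
python3 -m handwheel '{"deltas": [[-1,0,0,-0.1,0],[-1,0,0,-0.2,0],[-1,0,0,-0.3,0],[-1,0,0,-0.3,0],[-1,0,0,-0.3,0],[-1,0,0,-0.2,0],[-1,0,0,-0.1,0],[-1,0,0,0,0]]}'
python3 -m handwheel '{"deltas": [[-1,-0.02,0.1,0,0],[-1,-0.05,0.3,0,0],[-1,-0.09,0.5,0,0],[-1,-0.1,0.6,0,0],[-1,-0.1,0.6,0,0],[-1,-0.1,0.6,0,0],[-1,-0.1,0.6,0,0],[-1,-0.1,0.6,0,0],[-1,-0.1,0.6,0,0],[-1,-0.1,0.6,0,0],[-1,-0.1,0.5,0,0],[-1,-0.1,0.4,0,0],[-1,-0.05,0.2,0,0],[-1,-0.03,0.1,0,0],[-1,0,0,0,0],[-1,0,0,0,0]]}'
python3 -m handwheel '{"deltas": [[-1,0,0,0.1,0],[-1,0,0,0.3,0],[-1,0,0,0.3,0],[-1,0,0,0.3,0],[-1,0,0,0.2,0],[-1,0,0,0.1,0],[-1,0,0,0.1,0],[-1,0,0,0.04,0],[-1,0,0,0.02,0],[-1,0,0,0,0],[-1,0,0,0,0]]}'
```

```text
clock: 18.38
tcp_pos: [0.4313, -0.0994, 0.2604]
orientation: [0.0, 0.001, 1.0, -0.0]
wrist_force: [0.2, -0.2, -0.9]
finger_gap: 0.0395
grip_force: 40.6
clock: 20.38
tcp_pos: [0.4773, 0.1521, 0.2602]
orientation: [-0.0, 0.001, 1.0, -0.0]
wrist_force: [-0.3, 0.1, -1.9]
finger_gap: 0.0395
grip_force: 40.6
clock: 21.75
tcp_pos: [0.4775, 0.1526, 0.202]
orientation: [0.0, 0.001, 1.0, -0.0]
wrist_force: [0.2, -1.0, -1.4]
finger_gap: 0.0397
grip_force: 40.6
```

```bash
python3 -m handwheel '{"deltas": [[-1,0,0,0.02,0],[-1,0,0,0.02,0],[-1,0,0,0,0]]}'; python3 -m handwheel '{"deltas": [[-1,0,0,0.02,0],[-1,0,0,0,0]]}'
```

```text
clock: 22.12
tcp_pos: [0.4778, 0.1525, 0.2011]
orientation: [0.001, 0.001, 1.0, -0.0]
wrist_force: [-1.3, -1.4, 5.2]
finger_gap: 0.0393
grip_force: 41.3
clock: 22.38
tcp_pos: [0.4782, 0.1525, 0.2011]
orientation: [0.001, 0.001, 1.0, -0.0]
wrist_force: [-2.0, -1.5, 9.7]
finger_gap: 0.0392
grip_force: 41.9
```

```bash
python3 -m handwheel '{"deltas": [[0.2,0,0,-0.03,0],[0.5,0,0,0,0],[0.6,0,0,0,0],[0.6,0,0,0,0],[0.6,0,0,-0.2,0],[0.6,0,0,-0.5,0],[0.6,0,0,-0.8,0],[0.6,0,0,-0.8,0],[0.6,0,0,-0.4,0],[0.6,0,0,0,0]]}'
python3 -m handwheel '{"deltas": [[0.3,0,-0.5,0,0],[0.3,0,-0.7,0,0],[0.3,0,-0.7,0,0],[0.3,0,-0.7,0,0],[0.3,0,-0.7,0,0],[0.3,0,-0.7,0,0],[0.3,0,-0.7,0,0],[0.3,0,-0.7,0,0],[0.3,0,-0.5,0,0],[0.3,0,-0.24,0,0],[0.3,0,0,0,0],[0.3,0,0,0,0]]}'
python3 - <<'E'
from m import *
c=cam('wrist'); P=pts(c); Z=P[:,:,2]
print(status.get_state()['tcp_pos'],c['o'],status.get_state()['finger_gap'])
cv2.imwrite('pics/w3.png',cv2.resize(c['frame'][100:300,120:420,::-1],None,fx=2.6,fy=2.6))
g=c['frame'].sum(2)
for z in(.06,):
    n,l,s,ct=cv2.connectedComponentsWithStats((abs(Z-z)<.006).astype(np.uint8))
    for k in range(1,n):
        if s[k,4]>60:
            ys,xs=np.nonzero(l==k); w=plane(c,np.c_[xs,ys],z)[:,:2]*1000
            print(z,s[k],plane(c,ct[k],z).round(4),cv2.minEnclosingCircle(w.astype(np.float32)))
t=cam('top'); save(t,'t3.png'); Z=pts(t)[:,:,2]
for sd,z in(((263,204),.06),):
    m,s,ct=comp(t,abs(Z-z)<.012,sd); print(s,plane(t,ct,z))
E
```

```text
clock: 23.62
tcp_pos: [0.4782, 0.1527, 0.3104]
orientation: [0.002, 0.001, 1.0, 0.0]
wrist_force: [0.8, 1.2, -0.2]
finger_gap: 0.0685
grip_force: 0.0
clock: 25.12
tcp_pos: [0.4767, -0.0925, 0.3085]
orientation: [-0.0, 0.001, 1.0, 0.0]
wrist_force: [-0.7, -0.1, -0.3]
finger_gap: 0.0554
grip_force: 0.0
[ 0.47677332 -0.09237333  0.30856802] [ 0.40227183 -0.09224765  0.37883269] 0.055470179375554964
0.06 [435 154  32  44 274] [[0.4719 0.1325 0.06  ]] ((477.6554870605469, 148.20828247070312), 27.03483009338379)
0.06 [244 176  17  17 219] [[ 0.4872 -0.094   0.06  ]] ((487.2317199707031, -94.03334045410156), 9.837859153747559)
0.06 [270 232 242   9 816] [[0.5535 0.0858 0.06  ]] ((554.5697021484375, 87.05134582519531), 159.2418975830078)
0.06 [144 255  25  11  91] [[ 0.5846 -0.2148  0.06  ]] ((587.6748046875, -216.94085693359375), 17.66187858581543)
[     0      0    512    384 194755] [[ 0.52528522 -0.06419259  0.06      ]]
```

View pics/w3.png

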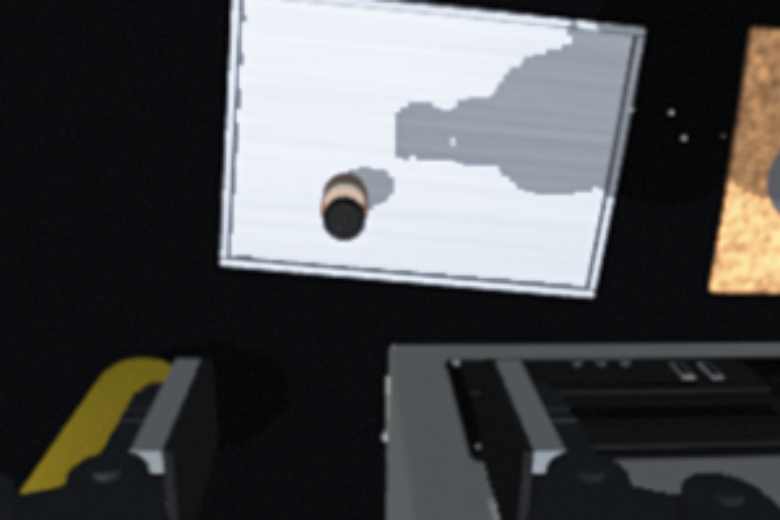

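Only one amber, black-capped vial is in view, standing upright at crop (344,219), full image (252,184). Its position is (0.487, -0.094).

```bash
python3 -m handwheel '{"deltas": [[0.3,-0.13,-0.04,0.2,0],[0.3,-0.13,0,0.5,0],[0.3,0,0,0.6,0],[0.3,0,0,0.6,0],[0.3,0,0,0.6,0],[0.3,0,0,0.6,0],[0.3,0,0,0.4,0],[0.3,0,0,0,0]]}'
python3 -m handwheel '{"deltas": [[0.3,0,0,0.4,0],[0.3,0,0,0.5,0],[0.3,0,0,0.5,0],[0.3,0,0,0.4,0],[0.3,0,0,0.24,0],[0.3,0,0,0,0],[0.3,0,0,0,0]]}'
```

```text
clock: 26.22
tcp_pos: [0.4864, -0.0941, 0.1671]
orientation: [-0.002, 0.001, 1.0, 0.001]
wrist_force: [0.4, 0.4, 0.4]
finger_gap: 0.0555
grip_force: 0.0
clock: 27.1
tcp_pos: [0.4878, -0.0948, 0.0878]
orientation: [0.001, 0.001, 1.0, -0.0]
wrist_force: [0.3, -0.8, 0.2]
finger_gap: 0.0559
grip_force: 0.0
```

```bash
python3 -m handwheel '{"deltas": [[0,0,0,0,0],[-0.2,0,0,0,0],[-0.35,0,0,0,0],[-0.45,0,0,0,0],[-0.6,0,0,0,0],[-1,0,0,0,0],[-1,0,0,0,0],[-1,0,0,0,0]]}' 25
python3 -m handwheel '{"deltas": [[-1,0,0,-0.1,0],[-1,0,0,-0.3,0],[-1,0,0,-0.4,0],[-1,0,0,-0.4,0],[-1,0,0,-0.3,0],[-1,0,0,-0.1,0],[-1,0,0,0,0],[-1,0,0,0,0]]}'
```

```text
clock: 28.1
tcp_pos: [0.4873, -0.0946, 0.0872]
orientation: [0.0, 0.001, 1.0, -0.0]
wrist_force: [-0.8, 0.7, 3.1]
finger_gap: 0.0224
grip_force: 24.5
clock: 29.1
tcp_pos: [0.4869, -0.0946, 0.1505]
orientation: [-0.0, 0.001, 1.0, 0.0]
wrist_force: [0.2, -1.0, -0.2]
finger_gap: 0.0225
grip_force: 24.5
```

```bash
python3 -m handwheel '{"deltas": [[-1,0.05,-0.2,0,0],[-1,0.06,-0.4,0,0],[-1,0.06,-0.6,0,0],[-1,0,-0.6,0,0],[-1,0,-0.6,0,0],[-1,0,-0.6,0,0],[-1,0,-0.6,0,0],[-1,0,-0.6,0,0],[-1,0,-0.6,0,0],[-1,0,-0.6,0,0],[-1,0,-0.4,0,0],[-1,0,-0.2,0,0],[-1,0,-0.1,0,0],[-1,0,0,0,0],[-1,0,0,0,0]]}'
python3 - <<'E'
from m import *
c=cam('wrist'); save(c,'w4.png'); s=status.get_state(); print(s['tcp_pos'],s['finger_gap'],c['o'])
np.save('w4.npy',c['frame'])
import pickle; pickle.dump(c,open('w4.pkl','wb'))
f=c['frame'].sum(2); P=pts(c)
u=[(255,190)]
E
```

```text
clock: 30.98
tcp_pos: [0.4799, -0.338, 0.1511]
orientation: [-0.0, 0.001, 1.0, 0.0]
wrist_force: [0.1, 0.7, -0.1]
finger_gap: 0.022
grip_force: 24.5
[ 0.47992236 -0.33800655  0.15114919] 0.022193954261329668 [ 0.40546975 -0.33781066  0.22146533]
```

View pics/w4.png

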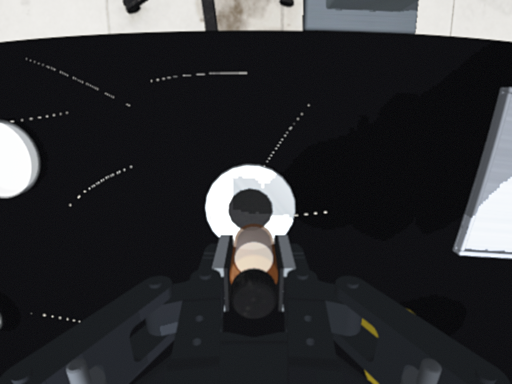

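The vial is held upright at (253,260). Below it is the stand ring, columns 205–295, with the disc at about (250,208). I'll fit the ring.

Run:
```python
from m import *
import pickle
from scipy.optimize import least_squares
c=pickle.load(open('w4.pkl','rb')); g=c['frame'].astype(int).sum(2)
m=(g>330); roi=np.zeros(g.shape,bool); roi[150:235,195:305]=1
m,s,_=comp(c,m&roi,(215,208)); print(s)
cn=max(cv2.findContours(m,cv2.RETR_EXTERNAL,cv2.CHAIN_APPROX_NONE)[0],key=cv2.contourArea)[:,0]
w=plane(c,cn[cn[:,1]<222],.0084)[:,:2]*1000
r=np.hypot(*(w-[480,-340]).T); w=w[abs(r-36)<5]
q=least_squares(lambda p:np.hypot(w[:,0]-p[0],w[:,1]-p[1])-p[2],[480,-340,36],loss='soft_l1'); print(q.x,len(w))
d=(g<250)&(np.hypot(*np.moveaxis(np.mgrid[0:384,0:512]-np.array([208,250])[:,None,None],0,0))<30); d[222:]=0
m,s,ct=comp(c,d,(250,200)); cn=max(cv2.findContours(m,cv2.RETR_EXTERNAL,cv2.CHAIN_APPROX_NONE)[0],key=len)[:,0]; cn=cn[cn[:,1]<216]
w=plane(c,cn,.0084)[:,:2]*1000
q=least_squares(lambda p:np.hypot(w[:,0]-p[0],w[:,1]-p[1])-p[2],[480,-340,18],loss='soft_l1'); print('disc',q.x)
```

```text
[ 205  165   93   70 3838]
[ 482.74539223 -340.8090795    35.60307145] 157
disc [ 483.05950371 -340.65511458   16.44374436]
```

```bash
python3 -m handwheel '{"deltas": [[-1,-0.06,-0.07,0.1,0],[-1,0,0,0.3,0],[-1,0,0,0.4,0],[-1,0,0,0.3,0],[-1,0,0,0.2,0],[-1,0,0,0.1,0],[-1,0,0,0.03,0],[-1,0,0,0,0],[-1,0,0,0,0]]}'
```

```text
clock: 32.15
tcp_pos: [0.4825, -0.3417, 0.0944]
orientation: [0.0, 0.001, 1.0, -0.0]
wrist_force: [1.0, -0.5, -0.3]
finger_gap: 0.0225
grip_force: 24.5
```

```bash
python3 -m handwheel '{"deltas": [[-1,0,0.01,0.02,0],[-1,0,0.01,0.02,0],[-1,0,0,0.02,0],[-1,0,0,0,0]]}'
```

```text
clock: 32.65
tcp_pos: [0.4823, -0.3406, 0.0917]
orientation: [0.0, 0.001, 1.0, -0.0]
wrist_force: [0.4, 1.4, 1.3]
finger_gap: 0.0226
grip_force: 24.6
```

```bash
python3 -m handwheel '{"deltas": [[-1,0,0,0.015,0],[-1,0,0,0,0]]}'; python3 -m handwheel '{"deltas": [[-0.4,0,0,0,0],[-0.3,0,0,0,0],[-0.2,0,0,0,0],[0,0,0,0,0],[0,0,0,0,0],[0,0,0,-0.2,0],[0,0,0,-0.5,0],[0,0,0,-0.8,0],[0.3,0,0,-0.8,0],[0.6,0,0,-0.8,0],[0.6,0,0,-0.8,0],[0.6,0,0,-0.8,0],[0.6,0,0,-0.8,0],[0.6,0,0,-0.2,0],[0.6,0,0,0,0]]}'
python3 - <<'E'
from m import *
c=cam('wrist'); cv2.imwrite('pics/w5.png',cv2.resize(c['frame'][110:260,170:340,::-1],None,fx=3,fy=3)); s=status.get_state(); print(s['tcp_pos'])
Z=pts(c)[:,:,2]
z=.0644
n,l,s,ct=cv2.connectedComponentsWithStats((abs(Z-z)<.006).astype(np.uint8))
for k in range(1,n):
    if s[k,4]>60: print(s[k],plane(c,ct[k],z).round(4))
E
```

```text
clock: 32.9
tcp_pos: [0.4823, -0.3406, 0.0916]
orientation: [0.0, 0.001, 1.0, -0.0]
wrist_force: [-0.8, 1.6, 5.8]
finger_gap: 0.0224
grip_force: 25.0
clock: 34.78
tcp_pos: [0.4823, -0.3407, 0.319]
orientation: [0.0, 0.001, 1.0, -0.0]
wrist_force: [-0.5, -0.3, -1.0]
finger_gap: 0.0683
grip_force: 0.0
[ 0.48207138 -0.34043959  0.31798575]
[246 166  17  17 216] [[ 0.4824 -0.3406  0.0644]]
[440 226  59  78 616] [[ 0.5982 -0.0694  0.0644]]
[ 28 243  39  36 481] [[ 0.6019 -0.6222  0.0644]]
[345 248  31  11 104] [[ 0.5844 -0.2056  0.0644]]
```

View pics/w5.png

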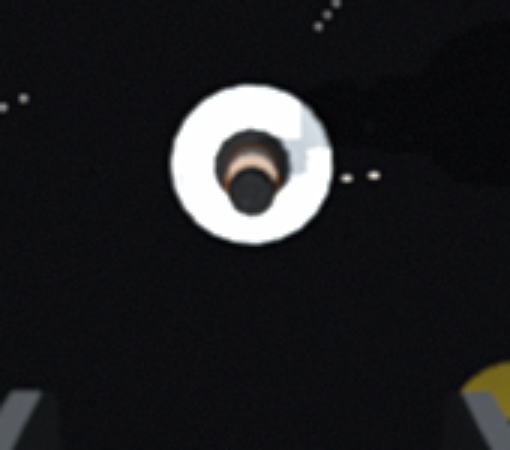

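The vial stands upright on the disc, centred within about 1 mm. Now the short bottle goes back.

```bash
python3 -m handwheel '{"deltas": [[0.8,0.1,0.33,0,0],[0.8,0,0.7,0,0],[0.8,0,0.8,0,0],[0.8,0,0.8,0,0],[0.8,0,0.8,0,0],[0.8,0,0.8,0,0],[0.8,0,0.8,0,0],[0.8,0,0.8,0,0],[0.8,0,0.8,0,0],[0.8,0,0.8,0,0],[0.8,0,0.8,0,0],[0.8,0,0.8,0,0],[0.8,0,0.8,0,0],[0.8,0,0.8,0,0],[0.8,0,0.8,0,0],[0.8,0,0.6,0,0],[0.8,0,0.3,0,0],[0.8,0,0,0,0],[0.8,0,0,0,0]]}'
python3 - <<'E'
from m import *
c=cam('wrist'); s=status.get_state(); print(s['tcp_pos'],s['finger_gap'])
Z=pts(c)[:,:,2]
for z in(.209,.154):
    n,l,s,ct=cv2.connectedComponentsWithStats((abs(Z-z)<.006).astype(np.uint8))
    for k in range(1,n):
        if s[k,4]>300: print(z,s[k],plane(c,ct[k],z).round(4))
E
```

```text
clock: 37.2
tcp_pos: [0.4792, 0.152, 0.3186]
orientation: [-0.0, 0.001, 1.0, -0.0]
wrist_force: [-0.1, -0.1, 0.1]
finger_gap: 0.0769
grip_force: 0.0
[0.47931046 0.15186266 0.31871182] 0.07656255039028866
0.209 [ 400  182   71   68 3666] [[0.4759 0.2787 0.209 ]]
0.209 [441 271  71  30 783] [[0.5333 0.3262 0.209 ]]
0.209 [  0 300  52  14 481] [[ 0.5543 -0.0347  0.209 ]]
0.209 [ 167  306  174   13 1799] [[0.5542 0.1517 0.209 ]]
0.154 [361 157  69  71 610] [[0.4638 0.2601 0.154 ]]
0.154 [ 230  174   48   46 1727] [[0.4786 0.1522 0.154 ]]
0.154 [ 370  238  142   39 1020] [[0.537  0.3263 0.154 ]]
0.154 [ 27 265 110  11 733] [[ 0.5541 -0.0154  0.154 ]]
0.154 [182 268 144  10 994] [[0.5541 0.1526 0.154 ]]
```

```bash
python3 -m handwheel '{"deltas": [[0.8,0.02,0.01,0.2,0],[0.8,0,0,0.5,0],[0.8,0,0,0.6,0],[0.8,0,0,0.6,0],[0.8,0,0,0.6,0],[0.8,0,0,0.3,0],[0.8,0,0,0.13,0],[0.8,0,0,0,0],[0.8,0,0,0,0]]}'
python3 -m handwheel '{"deltas": [[0,0,0,0,0],[0,0,0,0,0],[-0.1,0,0,0,0],[-1,0,0,0,0],[-1,0,0,0,0],[-1,0,0,0,0],[-1,0,0,0,0],[-1,0,0,0,0]]}' 40
python3 -m handwheel '{"deltas": [[-1,0,0,-0.1,0],[-1,0,0,-0.2,0],[-1,0,0,-0.3,0],[-1,0,0,-0.3,0],[-1,0,0,-0.3,0],[-1,0,0,-0.2,0],[-1,0,0,-0.1,0],[-1,0,0,0,0]]}'
```

```text
clock: 38.38
tcp_pos: [0.4792, 0.153, 0.2025]
orientation: [0.001, 0.001, 1.0, 0.0]
wrist_force: [0.3, -0.7, -0.1]
finger_gap: 0.0767
grip_force: 0.0
clock: 39.38
tcp_pos: [0.479, 0.153, 0.2024]
orientation: [0.001, 0.001, 1.0, 0.0]
wrist_force: [-0.7, -0.2, 5.3]
finger_gap: 0.0397
grip_force: 40.8
clock: 40.38
tcp_pos: [0.4787, 0.153, 0.2618]
orientation: [0.0, 0.001, 1.0, -0.0]
wrist_force: [-0.8, 0.9, -1.5]
finger_gap: 0.0392
grip_force: 40.5
```

```bash
python3 -m handwheel '{"deltas": [[-1,0.03,-0.1,0,0],[-1,0.06,-0.3,0,0],[-1,0.1,-0.5,0,0],[-1,0.11,-0.6,0,0],[-1,0.11,-0.6,0,0],[-1,0.11,-0.6,0,0],[-1,0.11,-0.6,0,0],[-1,0.11,-0.6,0,0],[-1,0.11,-0.6,0,0],[-1,0.11,-0.6,0,0],[-1,0.1,-0.5,0,0],[-1,0.07,-0.4,0,0],[-1,0.03,-0.2,0,0],[-1,0.02,-0.1,0,0],[-1,0,0,0,0],[-1,0,0,0,0]]}'
```

```text
clock: 42.38
tcp_pos: [0.4309, -0.0985, 0.2617]
orientation: [-0.0, 0.001, 1.0, 0.0]
wrist_force: [0.0, -0.1, -1.5]
finger_gap: 0.0395
grip_force: 40.5
```

```bash
python3 -m handwheel '{"deltas": [[-1,-0.02,-0.01,0.1,0],[-1,0,0,0.3,0],[-1,0,0,0.3,0],[-1,0,0,0.3,0],[-1,0,0,0.2,0],[-1,0,0,0.1,0],[-1,0,0,0.1,0],[-1,0,0,0.03,0],[-1,0,0,0.02,0],[-1,0,0,0,0],[-1,0,0,0,0]]}'; python3 -m handwheel '{"deltas": [[-1,0,0,0.02,0],[-1,0,0,0,0],[-1,0,0,0,0]]}'
```

```text
clock: 43.75
tcp_pos: [0.4317, -0.0994, 0.2039]
orientation: [0.0, 0.001, 1.0, -0.0]
wrist_force: [0.4, -0.4, -1.0]
finger_gap: 0.0394
grip_force: 40.5
clock: 44.12
tcp_pos: [0.4316, -0.0994, 0.2029]
orientation: [-0.0, 0.001, 1.0, -0.0]
wrist_force: [-0.3, -0.4, -2.1]
finger_gap: 0.0395
grip_force: 40.5
```

```bash
python3 -m handwheel '{"deltas": [[-1,0,0,0.02,0],[-1,0,0,0,0],[-1,0,0,0,0]]}'; python3 -m handwheel '{"deltas": [[-1,0,0,0.01,0],[-1,0,0,0,0]]}'
```

```text
clock: 44.5
tcp_pos: [0.4318, -0.0994, 0.2024]
orientation: [0.0, 0.001, 1.0, -0.0]
wrist_force: [-0.7, -0.1, 2.2]
finger_gap: 0.0395
grip_force: 41.0
clock: 44.75
tcp_pos: [0.432, -0.0995, 0.2023]
orientation: [0.001, 0.001, 1.0, -0.0]
wrist_force: [-0.6, 0.1, 5.2]
finger_gap: 0.0394
grip_force: 41.4
```

```bash
python3 -m handwheel '{"deltas": [[0.2,0,0,-0.03,0],[0.5,0,0,0,0],[0.8,0,0,0,0],[0.8,0,0,0,0],[1,0,0,-0.2,0],[1,0,0,-0.5,0],[1,0,0,-0.8,0],[1,0,0,-0.8,0],[1,0,0,-0.8,0],[1,0,0,-0.2,0],[1,0,0,0,0]]}'
python3 - <<'E'
from m import *
c=cam('wrist'); s=status.get_state(); print(s['tcp_pos'],s['finger_gap'])
Z=pts(c)[:,:,2]
for z in(.154,):
    n,l,s,ct=cv2.connectedComponentsWithStats((abs(Z-z)<.006).astype(np.uint8))
    for k in range(1,n):
        if s[k,4]>300: print(z,s[k],plane(c,ct[k],z).round(4))
E
python3 -m handwheel '{"deltas": [[1,-0.06,0.4,0,0],[1,-0.08,0.7,0,0],[1,-0.08,0.7,0,0],[1,-0.08,0.7,0,0],[1,-0.08,0.7,0,0],[1,-0.08,0.7,0,0],[1,-0.08,0.7,0,0],[1,-0.08,0.7,0,0],[1,-0.08,0.7,0,0],[1,-0.08,0.7,0,0],[1,-0.08,0.7,0,0],[1,-0.08,0.7,0,0],[1,-0.08,0.7,0,0],[1,-0.06,0.5,0,0],[1,-0.04,0.2,0,0],[1,0,0,0,0],[1,0,0,0,0]]}'
python3 - <<'E'
from m import *
c=cam('wrist'); s=status.get_state(); print(s['tcp_pos'],s['finger_gap'])
Z=pts(c)[:,:,2]
for z in(.209,):
    n,l,s,ct=cv2.connectedComponentsWithStats((abs(Z-z)<.008).astype(np.uint8))
    for k in range(1,n):
        if s[k,4]>1000: print(z,s[k],plane(c,ct[k],z).round(4))
E
```

```text
clock: 46.12
tcp_pos: [0.4318, -0.0994, 0.3351]
orientation: [0.0, 0.001, 1.0, -0.0]
wrist_force: [-0.7, 0.3, -1.0]
finger_gap: 0.0853
grip_force: 0.0
[ 0.43141439 -0.09924082  0.33424712] 0.08518550420514141
0.154 [ 231  170   45   44 1527] [[ 0.4322 -0.1002  0.154 ]]
0.154 [452 292  60  11 369] [[0.5543 0.1581 0.154 ]]
0.154 [277 297  69  35 496] [[ 0.5554 -0.0402  0.154 ]]
clock: 48.3
tcp_pos: [0.4772, 0.28, 0.3348]
orientation: [-0.0, 0.001, 1.0, -0.0]
wrist_force: [-0.3, 0.1, -0.1]
finger_gap: 0.0853
grip_force: 0.0
[0.47728352 0.27984228 0.33490741] 0.08543851679978333
0.209 [ 223  179   68   66 3503] [[0.476 0.282 0.209]]
0.209 [ 161  267  175   46 2178] [[0.5472 0.2763 0.209 ]]
```

```bash
python3 -m handwheel '{"deltas": [[1,0.01,0.05,0.2,0],[1,0,0,0.4,0],[1,0,0,0.5,0],[1,0,0,0.5,0],[1,0,0,0.35,0],[1,0,0,0.2,0],[1,0,0,0,0],[1,0,0,0,0]]}' 60
python3 -m handwheel '{"deltas": [[0.3,0,0,0,0],[0.2,0,0,0,0],[0,0,0,0,0],[-1,0,0,0,0],[-1,0,0,0,0],[-1,0,0,0,0],[-1,0,0,0,0],[-1,0,0,0,0]]}' 60
python3 -m handwheel '{"deltas": [[-1,0,0,-0.1,0],[-1,0,0,-0.2,0],[-1,0,0,-0.3,0],[-1,0,0,-0.3,0],[-1,0,0,-0.3,0],[-1,0,0,-0.2,0],[-1,0,0,-0.1,0],[-1,0,0,0,0]]}'
```

```text
clock: 49.35
tcp_pos: [0.4773, 0.2827, 0.2495]
orientation: [0.001, 0.001, 1.0, 0.0]
wrist_force: [-0.1, 0.3, 1.0]
finger_gap: 0.0855
grip_force: 0.0
clock: 50.35
tcp_pos: [0.4774, 0.2825, 0.2497]
orientation: [0.001, 0.001, 1.0, 0.0]
wrist_force: [0.6, -1.7, 5.4]
finger_gap: 0.0488
grip_force: 63.3
clock: 51.35
tcp_pos: [0.477, 0.2826, 0.309]
orientation: [0.0, 0.001, 1.0, 0.0]
wrist_force: [0.3, 0.5, -3.4]
finger_gap: 0.0487
grip_force: 62.7
```

```bash
python3 -m handwheel '{"deltas": [[-1,0.03,-0.1,0,0],[-1,0.06,-0.3,0,0],[-1,0.07,-0.5,0,0],[-1,0.08,-0.6,0,0],[-1,0.08,-0.6,0,0],[-1,0.08,-0.6,0,0],[-1,0.08,-0.6,0,0],[-1,0.08,-0.6,0,0],[-1,0.08,-0.6,0,0],[-1,0.08,-0.6,0,0],[-1,0.08,-0.6,0,0],[-1,0.06,-0.5,0,0],[-1,0.05,-0.4,0,0],[-1,0.03,-0.3,0,0],[-1,0.02,-0.1,0,0],[-1,0,-0.04,0,0],[-1,0,0,0,0],[-1,0,0,0,0]]}'
```

```text
clock: 53.6
tcp_pos: [0.4379, 0.0015, 0.3088]
orientation: [-0.0, 0.001, 1.0, 0.0]
wrist_force: [0.2, 0.9, -4.5]
finger_gap: 0.0493
grip_force: 63.1
```

```bash
python3 -m handwheel '{"deltas": [[-1,-0.01,-0.01,0.1,0],[-1,0,0,0.3,0],[-1,0,0,0.3,0],[-1,0,0,0.3,0],[-1,0,0,0.2,0],[-1,0,0,0.1,0],[-1,0,0,0.1,0],[-1,0,0,0.04,0],[-1,0,0,0.02,0],[-1,0,0,0,0],[-1,0,0,0,0]]}'; python3 -m handwheel '{"deltas": [[-1,0,0,0.02,0],[-1,0,0,0.01,0],[-1,0,0,0,0]]}'
```

```text
clock: 54.98
tcp_pos: [0.4383, 0.0006, 0.2507]
orientation: [0.0, 0.001, 1.0, -0.0]
wrist_force: [0.1, -0.8, -4.9]
finger_gap: 0.0491
grip_force: 63.1
clock: 55.35
tcp_pos: [0.4386, 0.0006, 0.2497]
orientation: [0.001, 0.001, 1.0, -0.0]
wrist_force: [0.2, 0.0, -0.4]
finger_gap: 0.0492
grip_force: 63.5
```

```bash
python3 -m handwheel '{"deltas": [[-1,0,0,0.02,0],[-1,0,0,0,0]]}'; python3 -m handwheel '{"deltas": [[0.3,0,0,-0.02,0],[0.6,0,0,0,0],[1,0,0,0,0],[1,0,0,0,0],[1,0,0,-0.2,0],[1,0,0,-0.5,0],[1,0,0,-0.7,0],[1,0,0,-0.7,0],[1,0,0,-0.1,0],[1,0,0,0,0],[1,0,0,0,0]]}'
python3 - <<'E'
from m import *
import pickle
c=cam('wrist'); s=status.get_state(); print(s['tcp_pos'],s['finger_gap'])
t=cam('top'); t0=pickle.load(open('top0.pkl','rb'))
save(t,'t6.png')
for nm,q in(('w',c),('t0',t0),('t',t)):
    Z=pts(q)[:,:,2]
    for z in(.209,.154):
        n,l,s,ct=cv2.connectedComponentsWithStats((abs(Z-z)<.008).astype(np.uint8))
        for k in range(1,n):
            p=plane(q,ct[k],z)[0]
            if s[k,4]>80 and .41<p[0]<.45 and abs(p[1]+.05)<.08: print(nm,z,s[k],p.round(4))
E
```

```text
clock: 55.6
tcp_pos: [0.4389, 0.0006, 0.2497]
orientation: [0.001, 0.001, 1.0, -0.0]
wrist_force: [-1.3, -0.1, 6.4]
finger_gap: 0.0493
grip_force: 64.2
clock: 56.98
tcp_pos: [0.4378, 0.0007, 0.3363]
orientation: [-0.001, 0.001, 1.0, 0.0]
wrist_force: [0.7, -0.5, -0.4]
finger_gap: 0.0855
grip_force: 0.0
[0.43779309 0.00072138 0.33622543] 0.08538888922185532
w 0.209 [ 219  181   68   65 3437] [0.4381 0.     0.209 ]
w 0.154 [216 157  72  50 470] [ 0.4175 -0.0008  0.154 ]
w 0.154 [ 124  164   46   45 1543] [ 0.4319 -0.0984  0.154 ]
t0 0.209 [227 206  16  16 197] [0.4372 0.0017 0.209 ]
t0 0.154 [260 212  12  12 116] [ 0.4313 -0.0981  0.154 ]
t 0.154 [260 212  13  12 119] [ 0.4318 -0.099   0.154 ]
```

View pics/t6.png

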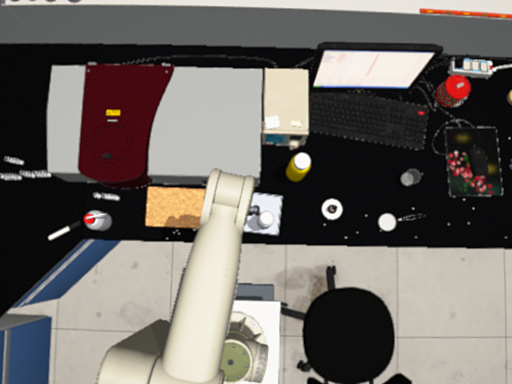

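The top view shows the vial on the stand (332,209) and the short bottle (266,219) back on the tray. The wash bottle (97,220) and petri dish (387,221) are unmoved. Both bottles read within about 1 mm of their starting positions from matching wrist views, and the gripper is clear.

```bash
python3 -c "
from workcell import hand_in; print(hand_in())"
```

```text
the job is handed in; nothing more can be done
None
```

I handed the job in at about 57 s: the vial stands within about 1 mm of the middle of the round stand, both bottles are back upright on the tray within about 1 mm of where they started, and the wash bottle and petri dish look unmoved.

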